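# Find where the photo turntable rubs

### The job

The large turntable rubs on its sprung finger at one spot of each turn. Slowly turn its disc counter-clockwise (seen from above) by the upright peg until you feel the drag rise, and leave it standing there, with the rim pressing on the finger.

Things in the scene. Friction and masses are not known exactly. Their poses are not given: they have to be found in the camera images.
- turntable: the larger of two grey turntables (disc 170 mm across, top 32 mm above the bench, black foot fixed to the bench), the only one with a sprung finger beside it. Origin on its vertical axis, at bench height. The small one (disc 110 mm, shorter peg) is a bystander.
- peg_top (a point): centre of the top of the black upright peg that turns the large disc: round, 14 mm in diameter, standing 45 mm above the disc (top 77 mm above the bench), its axis 60 mm from the turntable's axis. It moves with the disc; on its foot is a flat steel collar 22 mm across and 3 mm high.
- disc (a joint): turn of the large disc (rad), growing counter-clockwise from above; starts -0.3 to 0.3, limits +-3.1. Light drag, about 0.5 N at the peg (a firm pinch adds 2 to 4 N); stays where left. A 50 degree stretch of its rim, unmarked, stands up to 5 mm proud: when it reaches the finger, 0.3 to 1.9 rad on from the start, drag at the peg rises by 5 to 11 N for some 40 degrees, then falls.
- finger (a joint): outward slide, in m, of the sprung brass finger with a round rubber tip, held in a small metal stand fixed on the bench beside the large disc's rim and pointing at the axis (whole stand below 40 mm high). 0: at rest, 1 mm off the rim, no rubbing; above 0: the proud stretch of the rim is pressing it outward, by up to about 4 mm.
Things that resemble listed ones, but are neither listed nor needed, are in the scene too. What is shaped like the part that bears finger but purple is not meant.

How it is judged:
By the outcome, as a careful person would: the job done as asked, in the order asked, and still so for the second after the job is handed in, with the robot touching nothing.
It also fails if it takes over 51 s, if anything falls off the work surface, if the arm or the gripper's body presses on something with over 40 N, if the wrist force passes 120 N, or if a joint passes its speed limit or range.

### The arm

A 6-joint arm with a two-finger parallel gripper is mounted at the origin on a cart in front of the work surface, level with it; the furniture and walls round the work are solid. World frame = base frame: x ahead of the robot, y to its left, z up, the work surface at z = 0. Lengths are in m, angles in rad, forces in N, time in s.
With the tool pointing down it reaches from about 0.3 to 0.85 m from the base axis. Payload 4.2 kg.
Tool frame: the origin (TCP) lies at the very end of the fingers, on their centre line; the grasp point (between the pads) lies 19 mm behind it (env.grasp_offset is the distance from the TCP to the grasp point, in m); z points along the fingers, y is the line along which they close (so a half turn about z gives the same grasp; the last joint's range is limited). The gripper opens to 91 mm and grips with 3 to 60 N. Pads are 32 mm wide; open, the fingers measure 118 mm over their backs; the gripper's body (76 mm by 178 mm) begins 60 mm behind the grasp point.
Start: joints at [1.098, 0.32, 1.565, -0, 1.257, -0.02], TCP at [0.252, 0.517, 0.214] pointing down, gripper open.
Joint ranges: [-3.11, 3.11], [-0.84, 2.01], [0.21, 2.61], [-1.34, 4.49], [0.05, 2.63], [-2.56, 2.56]. Speed limits (rad/s): [2.57, 2.57, 3.14, 3.14, 3.14, 3.14].

### API

Orientations are given as a unit quaternion [w, x, y, z].
In Python, from station import status, vision, ticket, env gives the robot as it stands. The module is installed in compiled form; this text tells all that it offers.
- The arm moves only by the shell command python3 -m pendant 'ROWS'. ROWS is JSON, a list of rows, each a list of 7 numbers: the shift along the world's x, y, z in units of 0.12 m (1.0 is 0.12 m), then the turn, a rotation vector about the world's x, y, z in units of 45 degrees (1.0 is 45 degrees), then the closure, from -1 (fully open) to 1 (shut), so that 0 is half open. In form: [[x, y, z, ax, ay, az, fingers], ...]. A call has exactly 5 rows; each row is the pose to reach, as a shift and turn from the pose commanded when the call began; what a row does not reach only later rows make up. A row lasts 1/12 s, in which the tool goes at most 41.7 mm and 7.16 degrees, less where a joint would pass 70% of its speed; a pose out of reach is approached as far as the arm can. A call with a number of a shift or a turn outside -1 to 1 is refused whole. A call with a gripper value outside its range is refused whole. The fingers move at their own pace and stop on an object; the grip force is fixed at half the most. Time passes only in rows, so rows that repeat a pose let the fingers close, or fill a call up. It gives the time, the measured TCP pose, the force, the opening and the grip force at its end, in the units of the state.
- status.sense(): the state, without advancing time (a new reading comes with each control period).
- vision.snapshot(name): name is "side" or "top" or "wrist"; returns a dict with "color" (480x640x3 uint8, red, green, blue), "range_z" (480x640 float32, m along the optical axis (not along the pixel's ray), 0 where there is no reading), "intrinsics" (3x3 intrinsics, pixels), "cam_to_world" (4x4, takes a point from camera to world coordinates); the wrist camera has in their place "mount" (4x4, takes a point from camera to tool coordinates, whose origin is the TCP and whose axes are the flange's). Camera axes: x right, y down, z forward; pixel columns grow to the right and rows downward; lengths in m; the calibration is good to about 2 mm. A picture is of the moment at which its call begins: read the wrist's pose just before it.
- ticket.finish_job(): hands the job in; it is judged then, once.
The state is a dict: "clock": time; "joint_pos": joint angles; "joint_vel": joint speeds; "tau": joint torques, N m; "tcp_pos": TCP position; "ee_rot": TCP orientation; "contact_force": force on the tool from outside, world axes, zero at the start; "moment": the same for the moment, N m; "gripper_width": finger opening in m; "grip_force": force on a finger pad.
Only numpy, scipy, OpenCV 4.12 (cv2) and the standard library are available. Lean on these libraries where they do the work, as an engineer would, in place of code of your own. Each camera call takes 0.05 s, during which the arm holds its last target. There are 200 camera calls.

## Working session

There is one attempt and no reset: what is moved stays moved. The work goes in short steps, Python scripts to look and compute and a shell command to move; the robot and the scene stay as the last step left them, time stands still between calls to the robot, and variables do not carry over. Pictures are saved under pics/ and viewed, at most 10 in all, crops included, and the job is handed in when it is done.

```bash
mkdir -p pics; cat > h.py <<'E'
import numpy as np, cv2
from station import status, vision, ticket, env
def snap(n,f=None):
    s=vision.snapshot(n)
    if f: cv2.imwrite('pics/'+f,cv2.cvtColor(s['color'],cv2.COLOR_RGB2BGR))
    return s
def ray(s,u,v,z):
    K=np.array(s['intrinsics']);T=np.array(s['cam_to_world'])
    d=T[:3,:3]@np.linalg.inv(K)@[u,v,1];o=T[:3,3]
    return o+d*(z-o[2])/d[2]
E
python3 - <<'E'
from h import *
st=status.sense();print({k:np.round(v,3).tolist() for k,v in st.items()})
s=snap('top','top1.png');print(np.round(s['cam_to_world'],3),s['intrinsics'])
np.savez('top1.npz',**s)
s=snap('side','side1.png');print(np.round(s['cam_to_world'],3));np.savez('side1.npz',**s)
E
```

```text
{'clock': 0.0, 'joint_pos': [1.098, 0.32, 1.566, -0.0, 1.257, -0.02], 'joint_vel': [-0.001, 0.001, 0.0, -0.0, 0.001, -0.001], 'tau': [0.0, -41.246, -23.197, 0.073, 0.046, -0.0], 'tcp_pos': [0.251, 0.517, 0.213], 'ee_rot': [-0.0, 0.224, 0.974, -0.001], 'contact_force': [-0.229, 0.698, -0.037], 'moment': [-0.004, -0.023, 0.031], 'grip_force': 0.0, 'gripper_width': 0.091}
[[-0.067 -0.97   0.233  0.312]
 [-0.998  0.066 -0.012 -0.002]
 [-0.003 -0.233 -0.972  1.167]
 [ 0.     0.     0.     1.   ]] [[511.97233524   0.         321.06233851]
 [  0.         511.97233524 232.87826794]
 [  0.           0.           1.        ]]
[[ 0.985 -0.098  0.144  0.406]
 [-0.174 -0.506  0.845 -0.799]
 [-0.01  -0.857 -0.515  0.571]
 [ 0.     0.     0.     1.   ]]
```

View pics/top1.png

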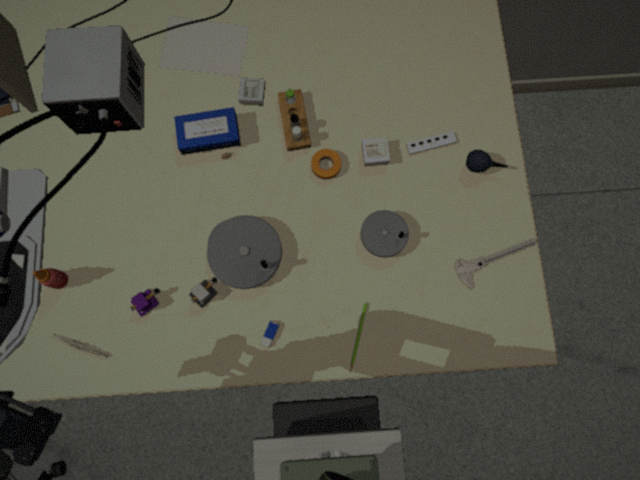

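View pics/side1.png

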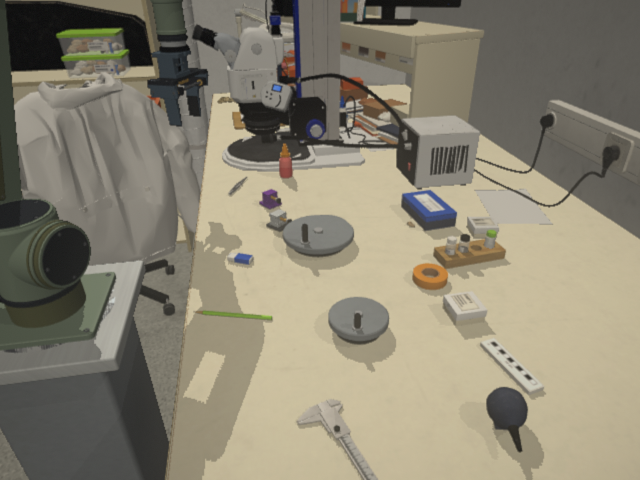

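The top view shows the large disc at about (245,251), its peg at about (265,265), and the finger stand at about (204,291). The purple decoy is at (145,301) and the small table at (385,233).

```bash
cat > m.py <<'E'
from h import *
def disc(s):
    c=s['color'].astype(int);z=s['range_z'];K=s['intrinsics'];T=s['cam_to_world']
    v,u=np.mgrid[:480,:640]
    P=np.stack([(u-K[0,2])/K[0,0]*z,(v-K[1,2])/K[1,1]*z,z],-1)@T[:3,:3].T+T[:3,3]
    return P,c
E
python3 - <<'E'
from m import *
s=dict(np.load('top1.npz'));P,c=disc(s)
g=((c.max(2)-c.min(2)<18)&(c.mean(2)>60)&(c.mean(2)<150)).astype(np.uint8)
r=np.zeros_like(g);r[200:305,195:300]=g[200:305,195:300]
cs,_=cv2.findContours(r,cv2.RETR_EXTERNAL,cv2.CHAIN_APPROX_NONE);k=max(cs,key=cv2.contourArea)[:,0]
W=np.array([ray(s,u,v,.032)[:2] for u,v in k])
ctr,rad=cv2.minEnclosingCircle(W.astype(np.float32));print('enc',ctr,rad)
from scipy.optimize import least_squares
f=least_squares(lambda p:np.hypot(*(W-p[:2]).T)-p[2],[*ctr,.085],loss='soft_l1',f_scale=.001);print('fit',f.x)
D=P[...,2];m=(D>.055)&(D<.09);sub=np.zeros_like(m);sub[200:305,195:300]=m[200:305,195:300]
print('peg depth px',sub.sum(),P[sub].mean(0),np.argwhere(sub).mean(0))
dk=(c.max(2)<45);v,u=np.nonzero(dk[245:285,245:285]);print('dark',len(u),u.min()+245,u.max()+245,v.min()+245,v.max()+245)
q=s['color'][195:315,150:310];cv2.imwrite('pics/crop1.png',cv2.resize(q[...,::-1],None,fx=5,fy=5,interpolation=cv2.INTER_CUBIC))
E
```

```text
enc (0.5549679398536682, 0.16276782751083374) 0.08880581706762314
fit [0.55602559 0.16373702 0.08380557]
peg depth px 41 [0.51546051 0.11199212 0.07293454] [263. 264.]
dark 52 260 278 260 284
```

View pics/crop1.png

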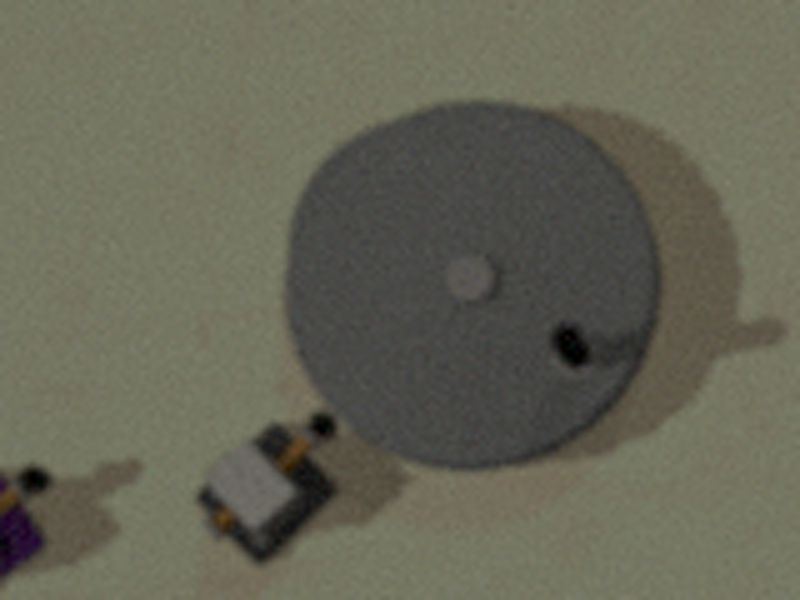

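The crop shows the hub at crop (470,278), the peg from (560,330) at its top to (580,360) at its foot, and the finger's black tip at (322,425), just off the rim.

```bash
python3 - <<'E'
from m import *
from scipy.optimize import least_squares
s=dict(np.load('top1.npz'));P,c=disc(s)
px=lambda a,b:(150+a/5-.4,195+b/5-.4)
hub=ray(s,*px(470,278),.037);peg=ray(s,*px(563,335),.077);tip=ray(s,*px(322,425),.025)
g=((c.max(2)-c.min(2)<18)&(c.mean(2)>60)&(c.mean(2)<150)).astype(np.uint8)
r=np.zeros_like(g);r[200:292,205:285]=g[200:292,205:285]
cs,_=cv2.findContours(r,cv2.RETR_EXTERNAL,cv2.CHAIN_APPROX_NONE);k=max(cs,key=cv2.contourArea)[:,0]
W=np.array([ray(s,u,v,.032)[:2] for u,v in k])
f=least_squares(lambda p:np.hypot(*(W-p).T)-.085,hub[:2],loss='soft_l1',f_scale=.0008);C=f.x
print('hub',hub,'C',C,'peg',peg,'tip',tip)
for n,p in(('peg',peg),('tip',tip)):
    d=p[:2]-C;print(n,np.hypot(*d),np.arctan2(d[1],d[0]))
d=W-hub[:2];a=np.degrees(np.arctan2(d[:,1],d[:,0]));R=np.hypot(*d.T)*1e3
print([(t,round(R[abs(a-t)<7.5].mean(),1)) for t in range(-170,180,15) if (abs(a-t)<7.5).any()])
E
```

```text
hub [0.55447147 0.16041948 0.037     ] C [0.55602334 0.16419808] peg [0.5180447  0.11533879 0.077     ] tip [0.49416987 0.23062764 0.025     ]
peg 0.06188382749533579 -2.231545647634734
tip 0.09076749942038655 2.3205378627244135
[(-170, np.float64(83.4)), (-155, np.float64(80.8)), (-140, np.float64(66.9)), (-125, np.float64(69.1)), (-110, np.float64(65.7)), (-95, np.float64(81.4)), (-80, np.float64(83.2)), (-65, np.float64(83.8)), (-50, np.float64(83.9)), (-35, np.float64(83.7)), (-20, np.float64(84.3)), (-5, np.float64(84.1)), (10, np.float64(84.4)), (25, np.float64(85.6)), (40, np.float64(88.8)), (55, np.float64(89.7)), (70, np.float64(87.8)), (85, np.float64(84.7)), (100, np.float64(84.0)), (115, np.float64(84.0)), (130, np.float64(86.7)), (145, np.float64(85.6)), (160, np.float64(85.8)), (175, np.float64(85.2))]
```

The proud stretch of rim is centred near +55° and the finger is at +131°. So I need about 1.33 rad of turn to its middle, with contact expected near 0.9 rad. Next I move over the peg with the closing line along the tangent (-39°).

```bash

python3 -m pendant '[[0.1,-0.16,0,0,0,-0.11,-1],[0.22,-0.33,0,0,0,-0.23,-1],[0.33,-0.5,0,0,0,-0.34,-1],[0.44,-0.67,0,0,0,-0.46,-1],[0.55,-0.84,0,0,0,-0.57,-1]]'
python3 -m pendant '[[0.11,-0.17,0,0,0,-0.11,-1],[0.22,-0.33,0,0,0,-0.23,-1],[0.33,-0.5,0,0,0,-0.34,-1],[0.44,-0.67,0,0,0,-0.46,-1],[0.55,-0.84,0,0,0,-0.57,-1]]'
python3 -m pendant '[[0.11,-0.17,0,0,0,-0.11,-1],[0.22,-0.33,0,0,0,-0.23,-1],[0.33,-0.5,0,0,0,-0.34,-1],[0.44,-0.67,0,0,0,-0.46,-1],[0.55,-0.84,0,0,0,-0.57,-1]]'
python3 -m pendant '[[0.11,-0.17,0,0,0,-0.11,-1],[0.22,-0.33,0,0,0,-0.23,-1],[0.35,-0.5,0,0,0,-0.36,-1],[0.48,-0.67,0,0,0,-0.47,-1],[0.57,-0.84,0,0,0,-0.57,-1]]'
python3 - <<'E'
from h import *
st=status.sense();s=snap('wrist','w1.png');np.savez('w1.npz',**s)
print(np.round(st['tcp_pos'],4),np.round(st['ee_rot'],4),np.round(st['joint_pos'],2),np.round(s['mount'],3))
E
```

```text
clock: 0.52
tcp_pos: [0.3178, 0.4151, 0.2135]
ee_rot: [-0.0, 0.437, 0.899, -0.0]
contact_force: [0.5, -0.1, 0.7]
gripper_width: 0.091
grip_force: 0.0
clock: 0.93
tcp_pos: [0.3838, 0.3142, 0.2136]
ee_rot: [-0.0, 0.626, 0.78, -0.0]
contact_force: [0.4, 0.3, -0.3]
gripper_width: 0.0913
grip_force: 0.0
clock: 1.35
tcp_pos: [0.4498, 0.2135, 0.2136]
ee_rot: [-0.0, 0.783, 0.621, -0.0]
contact_force: [-0.2, -0.2, -0.1]
gripper_width: 0.0911
grip_force: 0.0
clock: 1.77
tcp_pos: [0.5189, 0.1127, 0.2135]
ee_rot: [0.0, 0.902, 0.432, -0.0]
contact_force: [0.1, 0.5, -0.0]
gripper_width: 0.0911
grip_force: 0.0
[0.5189 0.1127 0.2135] [ 1.000e-04  9.018e-01  4.321e-01 -1.000e-04] [ 0.19  0.25  1.66 -0.    1.23  0.87] [[ 0.    -0.959 -0.282  0.079]
 [ 1.    -0.     0.001 -0.   ]
 [-0.001 -0.282  0.959 -0.171]
 [ 0.     0.     0.     1.   ]]
```

View pics/w1.png

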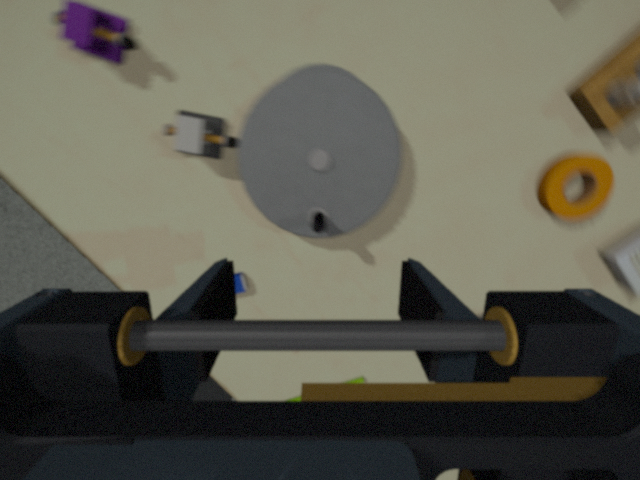

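The wrist view shows the disc with its hub at (319,160), the peg's dark top at about (319,218–232), between and centred on the fingers, and the finger tip at (232,142). The bump faces up at the top of the disc.

```bash
python3 - <<'E'
from h import *
from scipy.spatial.transform import Rotation as Ro
s=dict(np.load('w1.npz'));st=status.sense()
w,x,y,z=st['ee_rot'];T=np.eye(4);T[:3,:3]=Ro.from_quat([x,y,z,w]).as_matrix();T[:3,3]=st['tcp_pos']
s['cam_to_world']=T@s['mount']
c=s['color'][195:250,290:350].max(2);v,u=np.nonzero(c<35);print('dark',u.min()+290,u.max()+290,v.min()+195,v.max()+195,len(u))
ub=(u.min()+u.max())/2+290
for V in (v.min()+195,v.max()+195):print(V,ray(s,ub,V,.077),ray(s,ub,V,.035))
h=ray(s,319.5,160,.037);t=ray(s,232,142,.025);print('hub',h,'tip',t,np.degrees(np.arctan2(*(t-h)[1::-1])))
E
```

```text
dark 314 323 214 230 129
214 [0.52838454 0.11634363 0.077     ] [0.52267783 0.10874233 0.035     ]
230 [0.51858791 0.10423727 0.077     ] [0.5115414  0.09498029 0.035     ]
hub [0.55893927 0.15196885 0.037     ] tip [0.49987303 0.22227314 0.025     ] 130.03533873328803
```

```bash
cat >> h.py <<'E'
from scipy.spatial.transform import Rotation as Ro
def wrist(f=None):
    st=status.sense();s=snap('wrist',f);w,x,y,z=st['ee_rot'];T=np.eye(4)
    T[:3,:3]=Ro.from_quat([x,y,z,w]).as_matrix();T[:3,3]=st['tcp_pos'];s['cam_to_world']=T@s['mount'];return st,s
E
python3 - <<'E'
from m import *
st,s=wrist();print(st['tcp_pos'],st['ee_rot'])
P,c=disc(s)
for n,(a,b) in dict(hub=(319,160),peg=(319,218),peg2=(319,222),disc=(290,180)).items():print(n,P[b,a])
k=s['color'][195:250,290:350].max(2);v,u=np.nonzero(k<35);print(u.min()+290,u.max()+290,v.min()+195,v.max()+195)
m=(P[...,2]>.065)&(P[...,2]<.085);m[250:]=0;m[:190]=0;m[:,:290]=0;m[:,350:]=0
print(m.sum(),np.argwhere(m).mean(0),P[m].mean(0))
t=dict(np.load('top1.npz'));P,c=disc(t)
for a,b in((244,250),(225,250)):print('top',P[b,a])
E
```

```text
[0.52052647 0.10940737 0.21344605] [ 1.85407108e-03  9.02773228e-01  4.30112833e-01 -1.08065708e-04]
hub [0.55852474 0.15224793 0.03631119]
peg [0.52363333 0.10942777 0.05810133]
peg2 [0.52324724 0.10917497 0.07273915]
disc [0.52197228 0.15519876 0.03161172]
306 317 210 228
186 [221.55376344 311.97311828] [0.51862087 0.11411508 0.07460412]
top [0.55499119 0.15958611 0.03643747]
top [0.55785202 0.20230816 0.03657095]
```

The settled wrist depth puts the peg top at (0.519, 0.114), which agrees with the top camera and lies under the commanded pose. I descend to TCP z ≈ 0.05.

```bash

python3 -m pendant '[[0,0,-0.1,0,0,0,-1],[0,0,-0.28,0,0,0,-1],[0,0,-0.46,0,0,0,-1],[0,0,-0.62,0,0,0,-1],[0,0,-0.7,0,0,0,-1]]'
python3 -m pendant '[[0,0,-0.14,0,0,0,-1],[0,0,-0.3,0,0,0,-1],[0,0,-0.46,0,0,0,-1],[0,0,-0.58,0,0,0,-1],[0,0,-0.66,0,0,0,-1]]'
python3 -m pendant '[[0,0,0,0,0,0,-0.6],[0,0,0,0,0,0,-0.3],[0,0,0,0,0,0,0],[0,0,0,0,0,0,0],[0,0,0,0,0,0,0]]'
python3 - <<'E'
from h import *
st,s=wrist('w2.png');print(st['tcp_pos'],st['contact_force'],st['gripper_width'])
E
```

```text
clock: 2.28
tcp_pos: [0.5158, 0.1141, 0.1274]
ee_rot: [-0.001, 0.901, 0.435, -0.002]
contact_force: [0.5, -0.9, -0.5]
gripper_width: 0.0911
grip_force: 0.0
clock: 2.7
tcp_pos: [0.517, 0.1142, 0.0495]
ee_rot: [-0.0, 0.901, 0.435, -0.001]
contact_force: [0.3, -0.1, -0.8]
gripper_width: 0.0911
grip_force: 0.0
clock: 3.12
tcp_pos: [0.5186, 0.114, 0.0517]
ee_rot: [0.0, 0.901, 0.434, 0.001]
contact_force: [0.5, -0.0, -0.2]
gripper_width: 0.0609
grip_force: 0.0
[0.51862339 0.11402905 0.05174125] [ 0.45694365 -0.03235545 -0.16212238] 0.0608512190463267
```

View pics/w2.png

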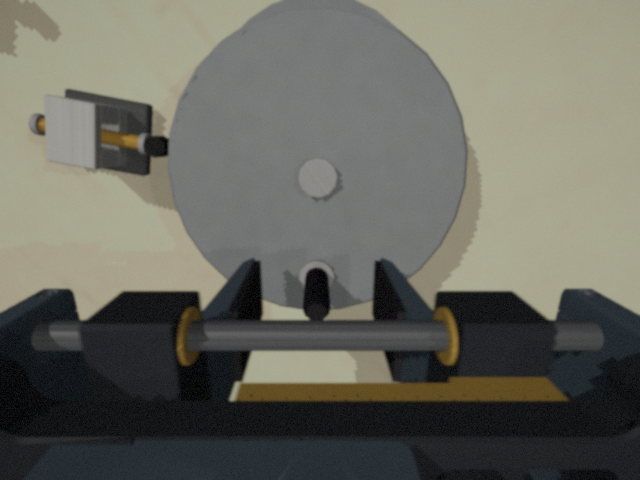

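The peg stands centred between the fingers at (317,290). The finger tip at (155,146) is off the rim, and the proud lip is at the top of the disc. I close to a loose 20 mm gap around the peg and start the arc in 0.1 rad steps, turning the tool with it.

```bash

python3 -m pendant '[[0,0,0,0,0,0,0.3],[0,0,0,0,0,0,0.56],[0,0,0,0,0,0,0.56],[0,0,0,0,0,0,0.56],[0,0,0,0,0,0,0.56]]'
python3 -m pendant '[[0.008,-0.006,0,0,0,0.025,0.56],[0.016,-0.012,0,0,0,0.05,0.56],[0.025,-0.017,0,0,0,0.076,0.56],[0.033,-0.023,0,0,0,0.102,0.56],[0.041,-0.029,0,0,0,0.127,0.56]]'
python3 -m pendant '[[0.009,-0.005,0,0,0,0.025,0.56],[0.017,-0.01,0,0,0,0.05,0.56],[0.026,-0.015,0,0,0,0.076,0.56],[0.035,-0.019,0,0,0,0.102,0.56],[0.044,-0.024,0,0,0,0.127,0.56]]'
python3 -m pendant '[[0.009,-0.004,0,0,0,0.025,0.56],[0.018,-0.008,0,0,0,0.05,0.56],[0.027,-0.012,0,0,0,0.076,0.56],[0.037,-0.016,0,0,0,0.102,0.56],[0.046,-0.02,0,0,0,0.127,0.56]]'
python3 -m pendant '[[0.01,-0.003,0,0,0,0.025,0.56],[0.019,-0.006,0,0,0,0.05,0.56],[0.029,-0.009,0,0,0,0.076,0.56],[0.038,-0.012,0,0,0,0.102,0.56],[0.048,-0.015,0,0,0,0.127,0.56]]'
python3 -c "
from h import *
wrist('w3.png')"
```

```text
clock: 3.58
tcp_pos: [0.5179, 0.1139, 0.0507]
ee_rot: [0.0, 0.901, 0.434, -0.0]
contact_force: [-0.4, 0.9, -0.1]
gripper_width: 0.0234
grip_force: 0.0
clock: 4.0
tcp_pos: [0.5229, 0.1103, 0.0507]
ee_rot: [-0.0, 0.878, 0.479, -0.0]
contact_force: [0.0, 0.7, 0.9]
gripper_width: 0.0201
grip_force: 0.3
clock: 4.42
tcp_pos: [0.5281, 0.1074, 0.0507]
ee_rot: [-0.0, 0.853, 0.523, -0.0]
contact_force: [-0.7, -0.4, 0.2]
gripper_width: 0.0199
grip_force: 0.3
clock: 4.83
tcp_pos: [0.5338, 0.1051, 0.0507]
ee_rot: [0.0, 0.826, 0.564, 0.0]
contact_force: [-0.5, -0.7, -0.8]
gripper_width: 0.02
grip_force: 0.3
clock: 5.25
tcp_pos: [0.5395, 0.1033, 0.0508]
ee_rot: [0.0, 0.796, 0.605, 0.0]
contact_force: [-1.4, -0.0, -0.2]
gripper_width: 0.0202
grip_force: 0.3
```

View pics/w3.png

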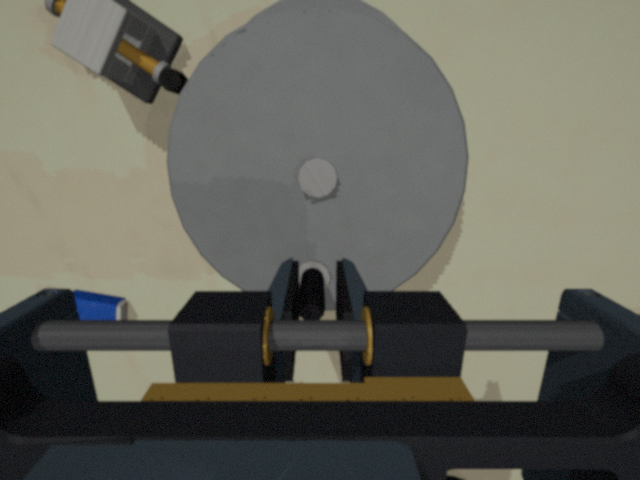

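The peg at (313,290) is following, pushed by the trailing (left) finger. The proud lip is still at the top and the sprung finger is at (170,78), off the rim. I carry on.

```bash

python3 -m pendant '[[0.01,-0.002,0,0,0,0.025,0.56],[0.02,-0.004,0,0,0,0.05,0.56],[0.029,-0.006,0,0,0,0.076,0.56],[0.039,-0.008,0,0,0,0.102,0.56],[0.049,-0.01,0,0,0,0.127,0.56]]'
python3 -m pendant '[[0.01,-0.001,0,0,0,0.025,0.56],[0.02,-0.002,0,0,0,0.05,0.56],[0.03,-0.003,0,0,0,0.076,0.56],[0.04,-0.004,0,0,0,0.102,0.56],[0.05,-0.005,0,0,0,0.127,0.56]]'
python3 -m pendant '[[0.01,0,0,0,0,0.025,0.56],[0.02,0,0,0,0,0.05,0.56],[0.03,0,0,0,0,0.076,0.56],[0.04,0,0,0,0,0.102,0.56],[0.05,0,0,0,0,0.127,0.56]]'
python3 -m pendant '[[0.01,0.001,0,0,0,0.025,0.56],[0.02,0.002,0,0,0,0.05,0.56],[0.03,0.003,0,0,0,0.076,0.56],[0.04,0.004,0,0,0,0.102,0.56],[0.05,0.005,0,0,0,0.127,0.56]]'
python3 -m pendant '[[0.01,0.002,0,0,0,0.025,0.56],[0.02,0.004,0,0,0,0.05,0.56],[0.03,0.006,0,0,0,0.076,0.56],[0.039,0.008,0,0,0,0.102,0.56],[0.049,0.01,0,0,0,0.127,0.56]]'

```

```text
clock: 5.72
tcp_pos: [0.5455, 0.1021, 0.0508]
ee_rot: [0.0, 0.765, 0.644, 0.0]
contact_force: [-0.7, -0.4, 0.5]
gripper_width: 0.02
grip_force: 0.3
clock: 6.13
tcp_pos: [0.5514, 0.1015, 0.0508]
ee_rot: [0.0, 0.732, 0.681, 0.0]
contact_force: [0.0, -0.2, -0.3]
gripper_width: 0.02
grip_force: 0.3
clock: 6.55
tcp_pos: [0.5574, 0.1015, 0.0508]
ee_rot: [0.0, 0.697, 0.717, 0.0]
contact_force: [-1.5, -0.2, 0.4]
gripper_width: 0.0201
grip_force: 0.3
clock: 6.97
tcp_pos: [0.5635, 0.1021, 0.0508]
ee_rot: [0.0, 0.661, 0.751, 0.0]
contact_force: [-0.9, -0.3, 0.7]
gripper_width: 0.02
grip_force: 0.3
clock: 7.38
tcp_pos: [0.5693, 0.1034, 0.0508]
ee_rot: [0.0, 0.622, 0.783, 0.0]
contact_force: [-1.0, 0.2, 0.3]
gripper_width: 0.02
grip_force: 0.3
```

```bash

python3 -m pendant '[[0.01,0.003,0,0,0,0.025,0.56],[0.019,0.006,0,0,0,0.05,0.56],[0.029,0.009,0,0,0,0.076,0.56],[0.038,0.012,0,0,0,0.102,0.56],[0.048,0.014,0,0,0,0.127,0.56]]'
python3 -m pendant '[[0.009,0.004,0,0,0,0.025,0.56],[0.018,0.008,0,0,0,0.05,0.56],[0.027,0.012,0,0,0,0.076,0.56],[0.037,0.015,0,0,0,0.102,0.56],[0.046,0.019,0,0,0,0.127,0.56]]'
python3 -m pendant '[[0.009,0.005,0,0,0,0.025,0.56],[0.018,0.01,0,0,0,0.05,0.56],[0.026,0.014,0,0,0,0.076,0.56],[0.035,0.019,0,0,0,0.102,0.56],[0.044,0.024,0,0,0,0.127,0.56]]'

```

```text
clock: 7.8
tcp_pos: [0.5748, 0.1051, 0.0507]
ee_rot: [-0.0, 0.583, 0.813, -0.0]
contact_force: [-2.8, 0.1, 2.1]
gripper_width: 0.0199
grip_force: 1.4
clock: 8.22
tcp_pos: [0.5763, 0.1064, 0.0505]
ee_rot: [-0.003, 0.541, 0.841, -0.003]
contact_force: [-9.5, -3.2, 6.9]
gripper_width: 0.02
grip_force: 5.2
clock: 8.63
tcp_pos: [0.5812, 0.1086, 0.0505]
ee_rot: [-0.004, 0.499, 0.867, -0.004]
contact_force: [-10.4, -5.9, 8.8]
gripper_width: 0.0205
grip_force: 5.8
```

The drag has risen from about 1 N to about 12 N. I go a little further, onto the proud stretch.

```bash

python3 -m pendant '[[0.008,0.006,0,0,0,0.025,0.56],[0.017,0.011,0,0,0,0.05,0.56],[0.025,0.017,0,0,0,0.076,0.56],[0.033,0.022,0,0,0,0.102,0.56],[0.042,0.028,0,0,0,0.127,0.56]]'
python3 -m pendant '[[0.008,0.006,0,0,0,0.025,0.56],[0.015,0.013,0,0,0,0.05,0.56],[0.023,0.019,0,0,0,0.076,0.56],[0.03,0.025,0,0,0,0.102,0.56],[0.038,0.032,0,0,0,0.127,0.56]]'
python3 -c "
from h import *
st,s=wrist('w4.png');print(st['contact_force'])"
```

```text
clock: 9.05
tcp_pos: [0.5863, 0.1115, 0.0505]
ee_rot: [-0.004, 0.455, 0.891, -0.004]
contact_force: [-10.2, -5.7, 8.5]
gripper_width: 0.0202
grip_force: 5.9
clock: 9.47
tcp_pos: [0.5913, 0.115, 0.0505]
ee_rot: [-0.003, 0.41, 0.912, -0.004]
contact_force: [-9.6, -7.5, 8.0]
gripper_width: 0.0202
grip_force: 5.8
[-9.61979611 -7.4572668   7.99257173]
```

View pics/w4.png

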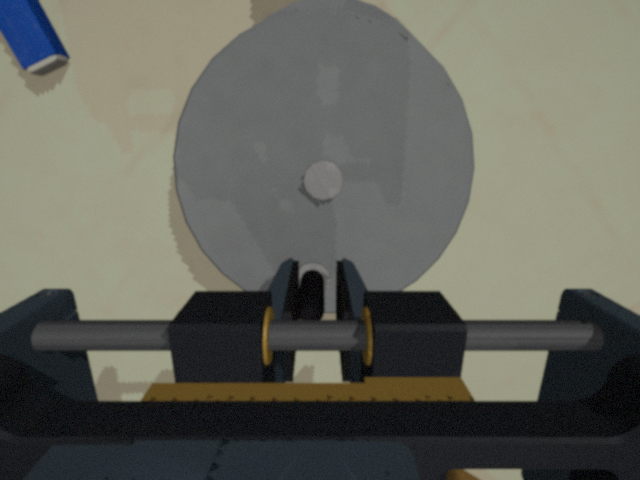

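The peg at (312,290) is still in the gap, the disc is about 1.27 rad on from the start, and drag is steady at about 12 N, so this is mid-bump. I unload the push slightly, open, and lift away.

```bash

python3 -m pendant '[[-0.01,-0.008,0,0,0,0,0.56],[-0.02,-0.016,0,0,0,0,0.56],[-0.03,-0.024,0,0,0,0,0.56],[-0.035,-0.028,0,0,0,0,0.56],[-0.035,-0.028,0,0,0,0,0.56]]'
python3 -m pendant '[[0,0,0,0,0,0,0.4],[0,0,0,0,0,0,0.2],[0,0,0,0,0,0,0],[0,0,0,0,0,0,0],[0,0,0,0,0,0,0]]'
python3 -m pendant '[[0,0,0.05,0,0,0,0],[0,0,0.15,0,0,0,0],[0,0,0.3,0,0,0,0],[0,0,0.5,0,0,0,0],[0,0,0.7,0,0,0,0]]'
python3 -m pendant '[[-0.1,-0.2,0.2,0,0,0,0],[-0.2,-0.4,0.4,0,0,0,0],[-0.3,-0.6,0.6,0,0,0,0],[-0.4,-0.8,0.8,0,0,0,0],[-0.5,-1,0.9,0,0,0,0]]'
python3 -m pendant '[[-0.1,-0.2,0,0,0,0,0],[-0.2,-0.4,0,0,0,0,0],[-0.3,-0.6,0,0,0,0,0],[-0.4,-0.8,0,0,0,0,0],[-0.5,-1,0,0,0,0,0]]'
python3 - <<'E'
from h import *
s=snap('top');np.savez('top2.npz',**s)
px=lambda a,b:(150+a/5-.4,195+b/5-.4)
q=s['color'][195:315,150:310];cv2.imwrite('pics/crop2.png',cv2.resize(q[...,::-1],None,fx=5,fy=5,interpolation=cv2.INTER_CUBIC))
E
```

```text
clock: 9.93
tcp_pos: [0.592, 0.1142, 0.051]
ee_rot: [0.001, 0.411, 0.912, 0.001]
contact_force: [-0.4, 0.8, -0.3]
gripper_width: 0.0198
grip_force: 0.0
clock: 10.35
tcp_pos: [0.5913, 0.1141, 0.0508]
ee_rot: [0.0, 0.411, 0.912, 0.0]
contact_force: [-0.3, 0.9, 0.8]
gripper_width: 0.0453
grip_force: 0.0
clock: 10.77
tcp_pos: [0.5908, 0.1139, 0.1357]
ee_rot: [-0.0, 0.411, 0.912, -0.0]
contact_force: [0.7, 0.1, -0.2]
gripper_width: 0.0456
grip_force: 0.0
clock: 11.18
tcp_pos: [0.5316, -0.007, 0.2465]
ee_rot: [0.003, 0.411, 0.912, 0.001]
contact_force: [-0.3, 0.2, -0.3]
gripper_width: 0.0458
grip_force: 0.0
clock: 11.6
tcp_pos: [0.4704, -0.127, 0.2435]
ee_rot: [0.001, 0.411, 0.912, 0.0]
contact_force: [0.4, 0.3, 1.2]
gripper_width: 0.0456
grip_force: 0.0
```

View pics/crop2.png

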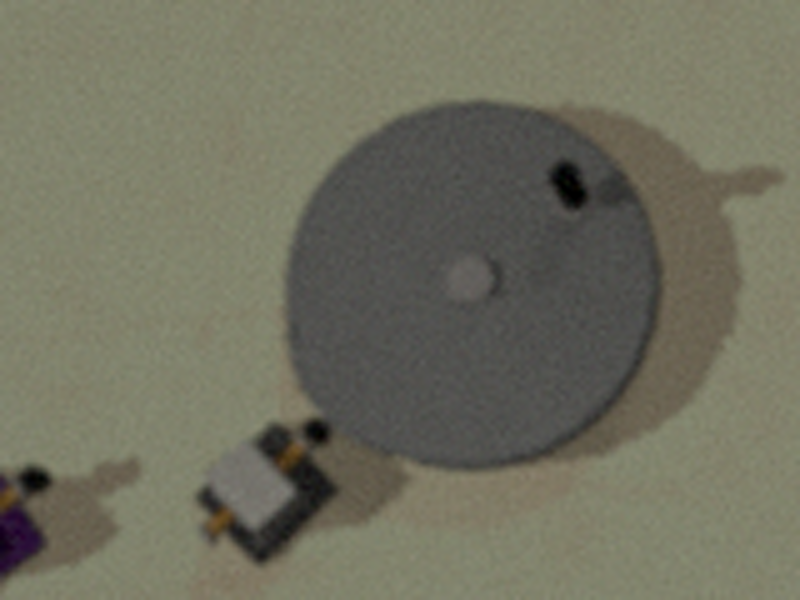

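The finger's tip has moved outward from crop (322,425) to (316,431), and its rear end sticks further out of the stand. The proud rim is against the tip, the peg stands at (570,185), and the arm is clear.

```bash
python3 -c "
from h import *
print(ticket.finish_job())"
```

```text
the job is handed in; nothing more can be done
None
```

I turned the large disc counter-clockwise by its peg about 1.27 rad, until drag rose from about 1 N to about 12 N; it stands there with the rim pressing the finger outward, the arm is clear, and the job is handed in (about 12 s used).

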